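Feel for the release notch of a clamping fixture

TASK

Free the clamped tube: with the gripper used only as a fingertip, touch the top of the yellow end block, then feel your way along the top edge of the steel latch bar beside it until you find the notch in that edge, and press the key inside the notch all the way down. The clamp jaw then opens and stays open; take the finger away. Leave the tube lying in the fixture and do not disturb the loose things on the bench.

Things in the scene. Friction and masses are not known exactly. Their poses are not given: they have to be found in the camera images.
- fixture: green fixed clamping fixture, base plate 180 x 360 x 12 mm. Origin: centre of its underside, on the bench; z up, y along the latch bar, x from the bar towards the tube. Apart from the bar and its end blocks nothing in it is higher than 48 mm above the bench; the moving jaw's nearest face is 32 mm from the bar's centre line (24 mm once open).
- edge_mid (a point): middle of the steel top edge, 66 mm above the bench, at x = -60 mm of the fixture, axes as the fixture's. The edge is 24 mm wide; it is bare steel from y = -110 to +110 mm, then an end block to 170 mm on either side, tops flush. The steel bar is locked at a different place each time; its ends stick out up to 50 mm past the blocks. One notch, centred somewhere from y = -55 to +55 mm.
- start_block: yellow end block, 24 (x) x 60 (y) x 24 mm, fixed on the rail at one end, y = +140 or -140 mm of the fixture (the block at the other end is black). Origin: centre of its underside, 42 mm above the bench; its top is 66 mm above the bench. Axes as the fixture's.
- key (a joint): depth (m) of the release key: 0 up (start), 0.008 fully down; moves straight down, about 5 N of friction, no spring, stays where left. The dark steel key, 22 mm wide, runs hidden inside the bar and is reached only in the notch, 44 mm long, cut right across the edge; its place must be felt or seen. Key top: 10 mm below the edge at first, 18 mm when fully down.
- jaw (a joint): opening of the clamp jaw in m, driven by the key and equal to its depth: 0 clamped, 0.008 fully open.
- tube: dark red square steel tube, 30 x 300 x 30 mm, lying loose between the jaws along the fixture's y, 0.7 kg, its top 42 mm above the bench. Origin: centre of its underside.
- spacer: brass ring, 26 mm across, 25 mm high, loose on the fixture's base plate beyond the fixed jaw. Origin: centre of its underside.
- hammer: hammer lying loose beyond the fixture. Origin under its middle.
- brush: hand brush lying loose beyond the fixture. Origin under its middle.
- wood_block: wooden block, 60 x 140 x 50 mm, loose on the left of the bench. Origin: centre of its underside.
- wrench: wrench lying loose on the left of the bench. Origin under its middle.
- bolt_jar: glass jar with black cap, 70 mm across, 100 mm high, loose on the right. Origin: centre of its underside.
- pipe_piece: upright piece of steel pipe, 42 mm across, 90 mm high, loose on the right. Origin: centre of its underside.

How it is judged:
On the way, in this order (a step that is already met when the one before it is completed fails the run):
1. a finger touches the yellow end block, the key still up (contact force between the fingers and start_block above 0.5 N and value of joint key below 0.002 m), for 0.05 s.
2. a finger touches the fixture's bar clear of the yellow block, the key still up (contact force between the fingers and fixture above 0.3 N and contact force between the fingers and start_block below 0.1 N and value of joint key below 0.002 m), for 0.2 s.
3. the key is pressed down by a finger (value of joint key above 0.0065 m and contact force between the fingers and fixture above 0.5 N), for 0.05 s.
At the end, for the whole second after the job is handed in: the key is at least 6.5 of its 8 mm down and the jaw at least 5.5 mm open, the tube lies at rest within 15 mm of where it was, and every loose thing is within 30 mm of where it stood (value of joint key above 0.0065 m and value of joint jaw above 0.0055 m and linear speed of tube below 0.01 m/s and distance of tube from where it was at the start of the episode below 0.015 m and distance of each of hammer, wood_block, wrench, brush, bolt_jar, pipe_piece, spacer from where it was at the start of the episode below 0.03 m); the robot touches nothing.
It fails at once if the tube is lifted or dragged (distance of tube from where it was at the start of the episode above 0.015 m).
It fails at once if a loose thing on the bench is disturbed (distance of any of hammer, wood_block, wrench, brush, bolt_jar, pipe_piece, spacer from where it was at the start of the episode above 0.03 m).
It also fails if it takes over 58 s, if anything falls off the work surface, if the arm or the gripper's body presses on something with over 40 N, if the wrist force passes 120 N, or if a joint passes its speed limit or range.

ROBOT

A 6-joint arm with a two-finger parallel gripper is mounted at the origin on the work surface. World frame = base frame: x ahead of the robot, y to its left, z up, the work surface at z = 0. Lengths are in m, angles in rad, forces in N, time in s.
With the tool pointing down it reaches from about 0.375 to 0.9 m from the base axis. Payload 3.1 kg.
Tool frame: the origin (TCP) lies midway between the tips of the shut fingers; the grasp point (between the pads) lies 19 mm behind it; y points along the fingers, x is the direction in which the jaws open and shut, and the axes are right-handed (so a half turn about y gives the same grasp; the last joint's range is limited). The gripper opens to 87 mm and grips with 3 to 60 N. Pads are 19 mm wide; open, the fingers measure 117 mm over their backs; the gripper's body (75 mm by 190 mm) begins 51 mm behind the grasp point.
Start: joints at [-1.442, 0.527, 1.433, -0, 1.181, -0.178], TCP at [0.189, -0.596, 0.184] pointing down, gripper open.
Joint ranges: [-3.08, 3.08], [-0.75, 2.2], [0.22, 2.44], [-1.43, 4.57], [0, 2.65], [-2.85, 2.85]. Speed limits (rad/s): [2.79, 2.79, 3.14, 3.14, 3.14, 3.14].

INTERFACE

Orientations are given as [roll, pitch, yaw] about the fixed x, y, z axes, in that order (R = Rz(yaw) Ry(pitch) Rx(roll)).
In Python, from station import bot, fingers, inverse_kinematics, viewer, order, telemetry gives the robot as it stands. Calls block until the motion is done:
- bot.move_pose(position, orientation): joint-space move of the TCP to a pose.
- bot.move_straight(position, orientation=None, velocity=0.15, threshold=None): straight line of the TCP; orientation=None keeps the orientation; velocity is the mean speed in m/s. With threshold (N) it stops when the force on the tool has changed by that much, and returns True; else False.
- bot.movej(angles): joint-space move.
- fingers.gripper_open() and fingers.grab(): open the fingers fully, or close them until they stop; the grip force is fixed at half the most.
- bot.pause(seconds).
- inverse_kinematics(position, orientation): joint angles nearest the present ones, or None.
- viewer.get_image(name): name is "side" or "top" or "wrist"; returns a dict with "color" (384x512x3 uint8, red, green, blue), "K" (3x3 intrinsics, pixels), "eye" and "attitude" of the camera in the world. Camera axes: x right, y up, looking along -z (the intrinsics and any distortion apply to the point x, -y, -z); pixel columns grow to the right and rows downward; lengths in m; the calibration is good to about 2 mm. A picture is of the moment at which its call begins. There is no depth.
A pose or a line that the arm cannot do raises bot.IKError and nothing moves.
- order.finish_job(): hands the job in, once; it reports no verdict.
Trained networks look in a picture, given as the dict that the camera call returned (one of the last four; its "shot" number tells which), for a name from the list of things; names that differ only in an ending like _2 or _b are one class to them, and where a whole thing is asked for, a point or a joint stands for the part that bears it (a point fixed in the world has none). Each returns a list of dicts, best first, with "p" (0 to 1); they miss things now and then, are a little off and sometimes report something else, mostly with a low value. They report only what shows in the picture. A call takes as long as a camera call.
- viewer.spot_in(picture, query): "position" ([row, column] in pixels, amid what is visible of it).
- viewer.regions_of(picture, query): "mask" (384x512 bool, what is visible of it) and "position" ([row, column] in pixels, amid what is visible of it).
Readings, each from a call of its own:
- telemetry.current_clock(): time.
- telemetry.current_joint_positions(): joint angles.
- telemetry.current_joint_vel(): joint speeds.
- telemetry.current_effort(): joint torques, N m.
- telemetry.current_tcp_pos(): TCP position.
- telemetry.current_eef_rot(): TCP orientation.
- telemetry.current_force(): force on the tool from outside, world axes, zero at the start.
- telemetry.current_torque(): the same for the moment, N m.
- telemetry.current_width(): opening from 0.0 (shut) to 1.0 (fully open).
Only numpy, scipy, OpenCV 4.12 (cv2) and the standard library are available. Lean on these libraries where they do the work, as an engineer would, in place of code of your own. Each camera call takes 0.05 s, during which the arm holds its last target.

## Working session

There is one attempt and no reset: what is moved stays moved. The work goes in short steps, each a Python script; the robot and the scene stay as the last script left them, time stands still between calls to the robot, and variables do not carry over. Pictures are saved under pics/ and viewed, and the job is handed in when it is done.

```bash
ls; mkdir -p pics; python3 - <<'E'
from station import bot, fingers, viewer, telemetry
import cv2
for n in ("side","top","wrist"):
    p=viewer.get_image(n); cv2.imwrite(f"pics/a_{n}.png",p["color"][:,:,::-1])
    print(n,p["K"],p["eye"],p["attitude"],[k for k in p])
    for q in ("fixture","start_block","tube","key","edge_mid"):
        if n!="wrist" or q!="x":
            r=viewer.spot_in(p,q); print(q,[(x["position"],round(x["p"],2)) for x in r[:3]])
print(telemetry.current_clock(),telemetry.current_eef_rot(),telemetry.current_force())
E
```

```text
pics
side [[383.75646893   0.         255.10815672]
 [  0.         383.75646893 191.96995342]
 [  0.           0.           1.        ]] [0.3674582  0.91745853 0.72210236] [ 0.97698461  0.01873433 -2.89559107] ['color', 'K', 'eye', 'attitude', 'shot']
fixture [([233.3, 274.5], 0.76)]
start_block [([253.3, 270.0], 0.53)]
tube [([237.8, 261.7], 0.94)]
key []
edge_mid [([231.9, 272.1], 0.82)]
top [[386.76510672   0.         261.41719679]
 [  0.         386.76510672 189.08711259]
 [  0.           0.           1.        ]] [0.41141259 0.00824017 1.21354429] [ 0.1545205  -0.01301127 -1.55430631] ['color', 'K', 'eye', 'attitude', 'shot']
fixture [([210.7, 236.9], 0.7)]
start_block [([213.2, 184.0], 0.72)]
tube [([202.2, 225.0], 0.87)]
key [([225.2, 232.2], 0.61)]
edge_mid [([208.2, 235.6], 0.74)]
wrist [[281.88745903   0.         252.64875216]
 [  0.         281.88745903 191.26399755]
 [  0.           0.           1.        ]] [ 0.26499997 -0.57093632  0.38395211] [-2.97172731e-01  2.91274983e-04 -1.26348586e+00] ['color', 'K', 'eye', 'attitude', 'shot']
fixture []
start_block []
tube []
key []
edge_mid []
0.9 [-1.57083770e+00 -1.51318850e-05 -1.26405117e+00] [-0.70481796 -0.86484181  0.17109353]
```

```bash
python3 - <<'E'
import cv2
for n in ("side","top"):
    i=cv2.imread(f"pics/a_{n}.png"); 
    cv2.imwrite(f"pics/b_{n}.png",i)
i=cv2.imread("pics/a_top.png")[130:290,130:340]
cv2.imwrite("pics/b_topcrop.png",cv2.resize(i,None,fx=3.7,fy=3.7,interpolation=cv2.INTER_CUBIC))
E
```

```text
(no output)
```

View pics/a_top.png

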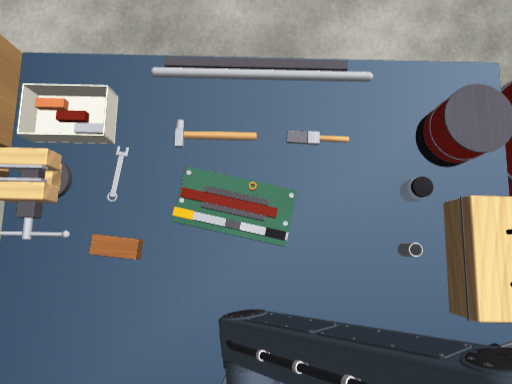

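View pics/a_side.png

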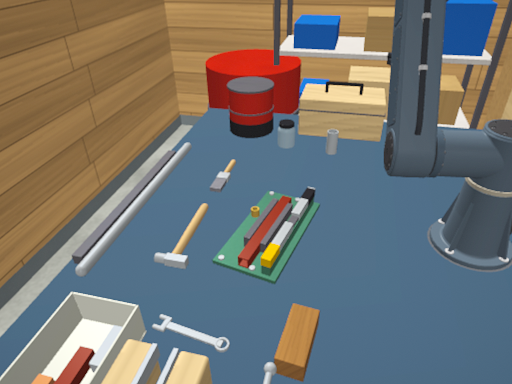

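```bash
ls pics
```

```text
a_side.png
a_top.png
a_wrist.png
b_side.png
b_top.png
b_topcrop.png
```

View pics/b_topcrop.png

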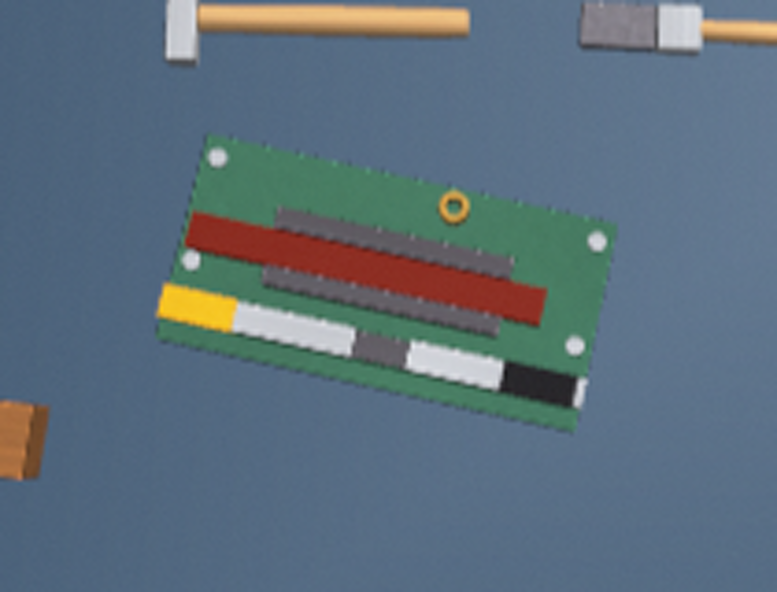

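The top view shows the yellow block at crop (197,308), which is the left (+y) end of the bar. A dark notch shows at crop (381,348), and the black block is at the right. The side view agrees, with yellow near (270,255). Next I'll triangulate.

```bash
cat > h.py <<'E'
import numpy as np
from scipy.spatial.transform import Rotation as R
def ray(p,rc):
    K=np.array(p["K"]); v=np.linalg.inv(K)@[rc[1],rc[0],1]; v=np.array([v[0],-v[1],-v[2]])
    return np.array(p["eye"]), R.from_euler('xyz',p["attitude"]).apply(v)
def at_z(p,rc,z):
    e,d=ray(p,rc); return e+d*(z-e[2])/d[2]
def tri(a,ra,b,rb):
    e,d=ray(a,ra);f,g=ray(b,rb);s=np.linalg.lstsq(np.c_[d,-g],f-e,rcond=None)[0]
    P,Q=e+s[0]*d,f+s[1]*g; return (P+Q)/2,np.linalg.norm(P-Q)
def proj(p,X):
    c=R.from_euler('xyz',p["attitude"]).inv().apply(np.atleast_2d(X)-p["eye"]); c=c*[1,-1,-1]
    u=c@np.array(p["K"]).T; return (u[:,:2]/u[:,2:])[:,::-1]
E
python3 - <<'E'
from h import *
from station import viewer, telemetry, inverse_kinematics
import cv2
t=viewer.get_image("top"); s=viewer.get_image("side")
a={};b={}
for q in ("start_block","tube"):
    for p,d in ((t,a),(s,b)):
        r=viewer.spot_in(p,q); d[q]=r[0]["position"] if r else None
    if a[q] and b[q]: print(q,a[q],b[q],tri(t,a[q],s,b[q]))
y=at_z(t,[130+308/3.7,130+197/3.7],.066); 
k=at_z(t,[130+348/3.7,130+381/3.7],.060); bl=at_z(t,[130+383/3.7,130+540/3.7],.066)
print("yellow",y,"notch",k,"black",bl,np.linalg.norm(y-bl))
u=(y-bl)/np.linalg.norm(y-bl); print("yaw",np.arctan2(u[1],u[0])-np.pi/2, "notch y",(k-(y+bl)/2)@u)
print(np.round(proj(s,[y,k,bl]),1))
for q in ("tube","hammer","spacer","wood_block","bolt_jar","pipe_piece"):
    pass
c=s["color"][170:300,200:340,::-1]; cv2.imwrite("pics/c_side.png",cv2.resize(c,None,fx=4,fy=4,interpolation=cv2.INTER_CUBIC))
E
```

```text
start_block [214.9, 182.5] [257.0, 270.9] (array([0.51090055, 0.23147018, 0.05339603]), np.float64(0.00240509362628604))
yellow [0.51359097 0.22693071 0.066     ] notch [0.48453155 0.07904594 0.06      ] black [ 0.45849061 -0.04881145  0.066     ] 0.2811935089011008
yaw -0.1972279293791912 notch y -0.010115291581826199
[[251.9 270.7]
 [219.4 292.2]
 [193.5 307.8]]
```

View pics/c_side.png

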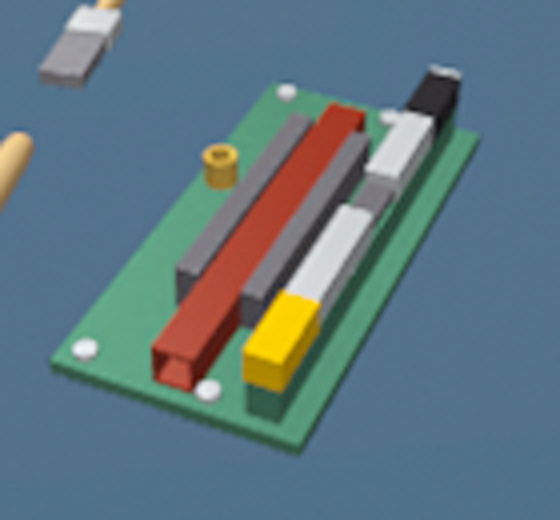

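The yellow-to-black spacing comes out at 281 mm (expected 280). The projected notch also lands on the dark gap in the side view, at crop (375,200). I'll shut the fingers, move above it and refine with the wrist camera.

```bash
python3 - <<'E'
from h import *
from station import *
import station, cv2
from station import bot,fingers,viewer,telemetry,inverse_kinematics
for yaw in (-.197,np.pi-.197):
    for P in ([.485,.079,.2],[.485,.079,.05],[.5136,.2269,.066]):
        q=inverse_kinematics(P,[-np.pi/2,0,yaw]); print(yaw,P,None if q is None else np.round(q,2))
yaw=-.197
fingers.grab()
bot.move_pose([.485,.079,.22],[-np.pi/2,0,yaw])
print(telemetry.current_tcp_pos(),telemetry.current_eef_rot(),telemetry.current_width(),telemetry.current_clock(),telemetry.current_force())
p=viewer.get_image("wrist"); cv2.imwrite("pics/d_wrist.png",p["color"][:,:,::-1])
np.save("w1.npy",p,allow_pickle=True)
E
```

```text
-0.197 [0.485, 0.079, 0.2] [-0.07  0.33  1.74  0.    1.07  0.13]
-0.197 [0.485, 0.079, 0.05] [-0.07  0.57  1.88  0.    0.69  0.13]
-0.197 [0.5136, 0.2269, 0.066] [0.22 0.61 1.7  0.   0.84 0.41]
2.944592653589793 [0.485, 0.079, 0.2] None
2.944592653589793 [0.485, 0.079, 0.05] None
2.944592653589793 [0.5136, 0.2269, 0.066] [ 0.22  0.61  1.7  -0.    0.84 -2.73]
[0.48537864 0.07826999 0.21995823] [-1.57097016e+00 -2.07734923e-04 -1.98205325e-01] 0.004066920440317295 5.3333 [ 0.09430649 -0.36047596 -0.33030604]
```

View pics/d_wrist.png

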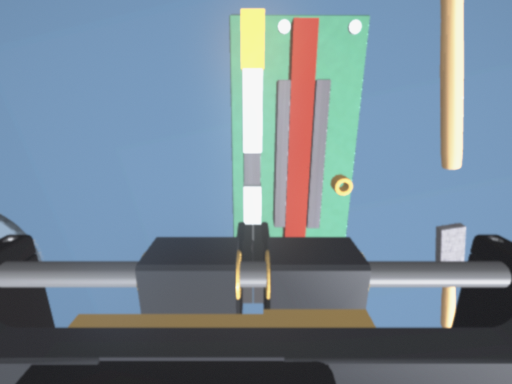

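The wrist view shows the yellow block centred near (col 252, row 39) and the notch dark from row ~153 to 185 at col 252. The bar lines up with the finger column.

```bash
python3 - <<'E'
from h import *
p=np.load("w1.npy",allow_pickle=True).item()
c=p["color"].astype(int); print(p["eye"],p["attitude"])
for r in list(range(60,76,2))+list(range(146,160))+list(range(178,192)): print(r,c[r,252],end=';')
print()
for r in (40,110,140): print(r,[tuple(c[r,k]) for k in range(238,270,1)][::1])
for rc in ([10,252.5],[67.5,252.5],[153,252],[186,252.5],[169,252.5],[39,252.5]): print(rc,at_z(p,rc,.066))
E
```

```text
[0.50067597 0.15777363 0.41962667] [-0.29674744  0.00050982 -0.19768114]
60 [247 247 160];62 [247 247 160];64 [247 247 160];66 [247 247 161];68 [247 247 232];70 [247 247 247];72 [247 247 247];74 [247 247 247];146 [246 247 247];147 [246 247 247];148 [246 247 247];149 [246 247 247];150 [246 247 247];151 [246 247 247];152 [245 246 246];153 [214 217 222];154 [176 177 186];155 [173 175 184];156 [173 175 184];157 [172 173 183];158 [173 175 184];159 [173 174 183];178 [172 174 183];179 [171 172 182];180 [171 173 182];181 [171 172 181];182 [171 172 181];183 [167 169 178];184 [162 167 172];185 [165 171 176];186 [213 218 222];187 [243 244 245];188 [246 247 247];189 [247 247 247];190 [247 247 247];191 [247 247 247];
40 [(np.int64(155), np.int64(205), np.int64(173)), (np.int64(160), np.int64(206), np.int64(172)), (np.int64(226), np.int64(225), np.int64(169)), (np.int64(247), np.int64(245), np.int64(161)), (np.int64(247), np.int64(247), np.int64(156)), (np.int64(247), np.int64(247), np.int64(156)), (np.int64(247), np.int64(247), np.int64(156)), (np.int64(247), np.int64(247), np.int64(157)), (np.in
[... 3724 characters left out ...]
64(242), np.int64(246), np.int64(246)), (np.int64(202), np.int64(232), np.int64(224)), (np.int64(157), np.int64(216), np.int64(192)), (np.int64(150), np.int64(214), np.int64(185)), (np.int64(150), np.int64(214), np.int64(185)), (np.int64(149), np.int64(214), np.int64(185)), (np.int64(150), np.int64(214), np.int64(186)), (np.int64(149), np.int64(214), np.int64(186)), (np.int64(149), np.int64(214), np.int64(186))]
[10, 252.5] [0.51991358 0.25556733 0.066     ]
[67.5, 252.5] [0.50849124 0.19858596 0.066     ]
[153, 252] [0.48835957 0.10136155 0.066     ]
[186, 252.5] [0.48048266 0.05886269 0.066     ]
[169, 252.5] [0.48493274 0.08106229 0.066     ]
[39, 252.5] [0.5143056  0.22759141 0.066     ]
```

The wrist and top views agree on the notch to about 1 mm, with a measured length of 43 mm (expected 44). Now the touch on yellow.

```bash
cat >> h.py <<'E'
Y=np.array([.5142,.2271]); N=np.array([.4844,.0801]); U=(Y-N)/np.linalg.norm(Y-N); O=[-np.pi/2,0,float(np.arctan2(-U[0],U[1]))]
E
python3 - <<'E'
from h import *
from station import bot,telemetry
print(O,np.linalg.norm(Y-N))
bot.move_pose([*Y,.11],O); bot.move_straight([*Y,.075],velocity=.08)
bot.pause(.2); f0=telemetry.current_force()
print(bot.move_straight([*Y,.060],velocity=.015,threshold=4.))
print(telemetry.current_tcp_pos(),np.array(telemetry.current_force())-f0)
bot.pause(.15); print(telemetry.current_tcp_pos(),np.array(telemetry.current_force())-f0, telemetry.current_clock())
E
```

```text
[-1.5707963267948966, 0, -0.2000106166503295] 0.14999013300880826
False
[0.51430683 0.22712342 0.06009173] [-0.4861352   0.93549517  0.5811963 ]
[0.51427351 0.22709393 0.06009064] [-0.53961709  0.37647775 -0.94008683] 8.2417
```

I got no contact at z = 0.060, where the top should be at 0.066. I'll look before going on.

```bash
python3 - <<'E'
from h import *
from station import bot,telemetry,viewer
import cv2
out=[]
for n,(r0,r1,c0,c1) in dict(side=(190,310,200,330),top=(160,260,140,290)).items():
    p=viewer.get_image(n); out.append(cv2.resize(p["color"][r0:r1,c0:c1,::-1],(520,480) if n=="side" else (720,480),interpolation=cv2.INTER_CUBIC))
    cv2.imwrite(f"pics/e_{n}.png",out[-1])
    print(n,proj(p,[[*telemetry.current_tcp_pos()],[*Y,.066]]))
print(telemetry.current_width(), telemetry.current_force())
E
```

```text
side [[253.68434914 270.42614535]
 [251.93413133 270.47064323]]
top [[213.2015132  183.56205721]
 [213.03744238 183.19584879]]
0.004927687007925345 [ 0.80725307  0.51644693 -0.53342041]
```

View pics/e_side.png

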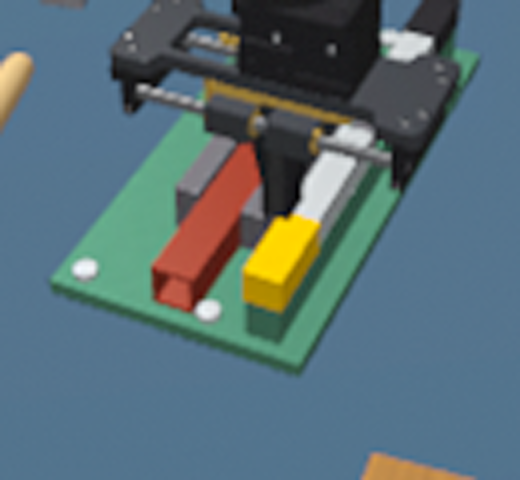

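View pics/e_top.png

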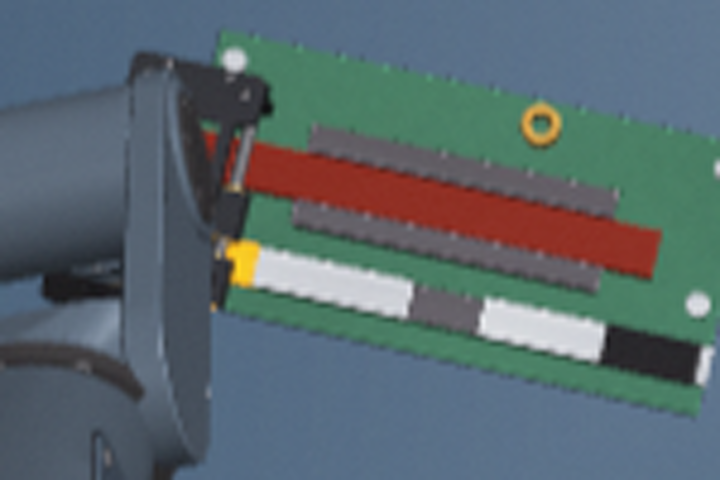

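```bash
python3 - <<'E'
from h import *
from station import bot,telemetry,viewer
import cv2
p=np.load("w1.npy",allow_pickle=True).item()
T=np.array([.48537864,.07826999,.21995823]); print(proj(p,[T+[0,0,d] for d in (0,.02,.03,.05,.1)]))
w=viewer.get_image("wrist"); print(proj(w,[[*Y,.066],[*N,.066],telemetry.current_tcp_pos()]),w["eye"],w["attitude"])
cv2.imwrite("pics/f_w.png",w["color"][:,:,::-1])
s=viewer.get_image("side"); t=telemetry.current_tcp_pos()
print(proj(s,[t+np.array([0,0,d]) for d in (0,.01,.02,.03,.04)]))
cv2.imwrite("pics/f_s.png",cv2.resize(s["color"][200:270,235:305,::-1],(560,560),interpolation=cv2.INTER_CUBIC))
print(telemetry.current_joint_positions())
E
```

```text
[[216.26681511 253.5899639 ]
 [227.14591366 253.66734562]
 [233.42479751 253.71200656]
 [248.14243896 253.81669138]
 [305.63668727 254.22564105]]
[[219.29608281 253.53712738]
 [374.39236626 253.29651723]
 [216.23905177 253.58501247]] [0.52969654 0.30653243 0.25978119] [-0.29649041  0.00054947 -0.19949279]
[[253.70652636 270.45342149]
 [250.71973487 270.46812568]
 [247.69752381 270.48300423]
 [244.6392594  270.49806028]
 [241.5442926  270.51329702]]
[ 2.17121280e-01  6.18093542e-01  1.69848287e+00 -9.97286713e-06
  8.24929543e-01  4.17144819e-01]
```

View pics/f_w.png

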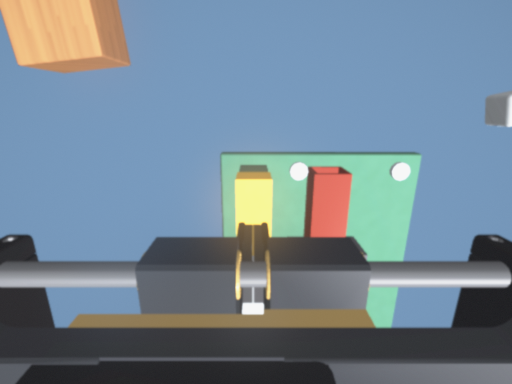

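View pics/f_s.png

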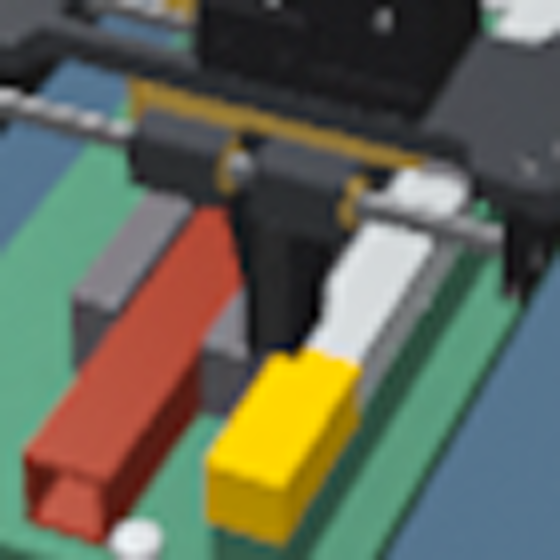

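In the wrist view the fingertip shows at row ~225, but the TCP projects to row 216. The real tips therefore seem about 20 mm or more higher than the nominal TCP. I'll keep feeling downward slowly with the force stop.

```bash
python3 - <<'E'
from h import *
from station import bot,telemetry
f0=np.array(telemetry.current_force())
print(bot.move_straight([*Y,.028],velocity=.012,threshold=4.))
print(telemetry.current_tcp_pos(),telemetry.current_force()-f0)
bot.pause(.15); print(telemetry.current_tcp_pos(),telemetry.current_force()-f0, telemetry.current_clock())
E
```

```text
False
[0.5142044  0.22709102 0.0281502 ] [-0.64458848  0.42198261  2.33529221]
[0.51421412 0.22710971 0.02816413] [-1.00631335  0.17406111  3.0496274 ] 11.4083
```

```bash
python3 - <<'E'
from h import *
from station import bot,telemetry,viewer
import cv2
F=[]
for i in range(12): bot.pause(.02);F.append(telemetry.current_force())
print(np.mean(F,0),np.std(F,0),telemetry.current_torque(),telemetry.current_width())
s=viewer.get_image("side")
cv2.imwrite("pics/g_s.png",cv2.resize(s["color"][200:270,235:305,::-1],(560,560),interpolation=cv2.INTER_CUBIC))
w=viewer.get_image("wrist")
cv2.imwrite("pics/g_w.png",w["color"][:,:,::-1])
E
```

```text
[-0.67525756  0.04648293  2.81481301] [0.43272925 0.42706437 0.42568445] [-0.11761115  0.05540615 -0.01213849] 0.007182121169740007
```

View pics/g_s.png

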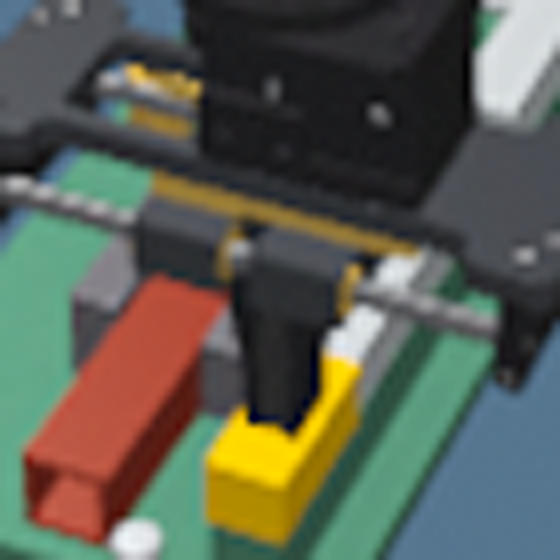

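View pics/g_w.png

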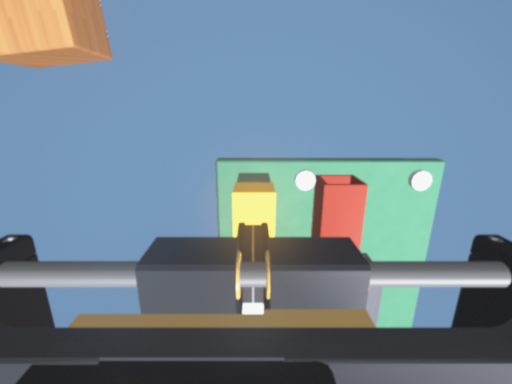

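The fingertip is now clearly on the yellow top in the side view, at crop (285,425), and the force is about 3 N. The real tip is about 38 mm above the nominal TCP. I'll check its lateral offset and the clearance of the gripper's lowest parts.

```bash
python3 - <<'E'
from h import *
from station import bot,telemetry,viewer
import cv2
s=viewer.get_image("side");w=viewer.get_image("wrist")
for d in (-.02,-.01,0,.01): 
    P=[*(Y+d*U),.066]; print(d,proj(s,P).round(1),proj(w,P).round(1))
X=np.array([np.cos(O[2]),np.sin(O[2])])
for a in (-.095,.095):
  for z in (.06,.08,.1,.12): print(a,z,[proj(s,[*(Y+a*X+b*U),z]).round(1)[0].tolist() for b in (0,.03)])
big=cv2.resize(s["color"][170:270,220:320,::-1],(600,600),interpolation=cv2.INTER_CUBIC); cv2.imwrite("pics/h_s.png",big)
cv2.imwrite("pics/h_w.png",cv2.resize(w["color"][160:330,180:330,::-1],(529,600),interpolation=cv2.INTER_CUBIC))
E
```

```text
-0.02 [[246.9 273.7]] [[266.6 253.7]]
-0.01 [[249.4 272.1]] [[252.9 253.7]]
0 [[251.9 270.5]] [[238.8 253.7]]
0.01 [[254.5 268.8]] [[224.2 253.7]]
-0.095 0.06 [[265.1, 306.8], [273.5, 302.5]]
-0.095 0.08 [[259.0, 307.3], [267.3, 303.0]]
-0.095 0.1 [[252.7, 307.8], [261.0, 303.4]]
-0.095 0.12 [[246.3, 308.3], [254.5, 303.9]]
0.095 0.06 [[243.2, 236.7], [250.4, 231.1]]
0.095 0.08 [[237.3, 236.3], [244.5, 230.7]]
0.095 0.1 [[231.2, 236.0], [238.4, 230.3]]
0.095 0.12 [[225.0, 235.6], [232.1, 229.8]]
```

View pics/h_w.png

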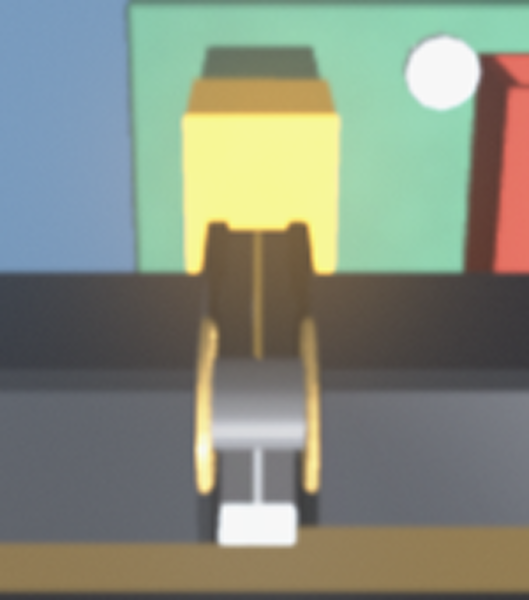

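View pics/h_s.png

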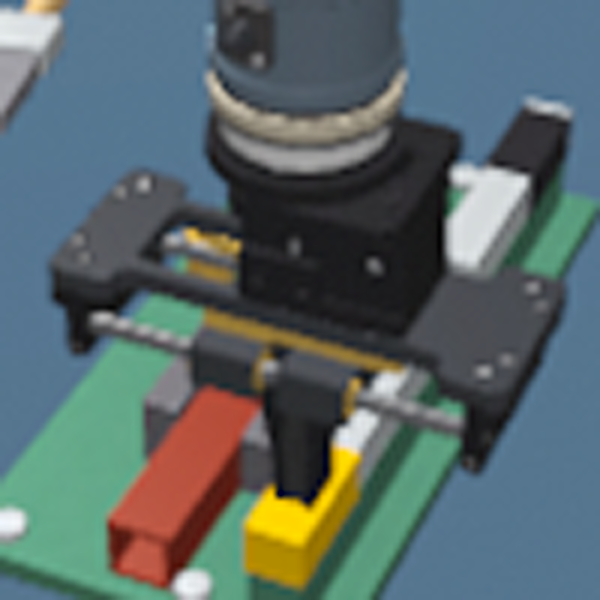

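The tip's near edge in the wrist view (row ~224) matches the TCP in xy plus the pad half-width, so only the length is off, by 38 mm. The brackets sit at about z = 0.13, which is clear. Next I'll press yellow firmly and then probe along the bar.

```bash
cat >> h.py <<'E'
from station import bot,telemetry
def F(n=8):
    a=[]
    for i in range(n): bot.pause(.02); a.append(telemetry.current_force())
    return np.mean(a,0)
def probe(xy,zlow,zhigh=.034,thr=4.,hold=.25):
    bot.move_straight([*xy,zhigh],O,velocity=.08); bot.pause(.1); f0=F()
    hit=bot.move_straight([*xy,zlow],O,velocity=.012,threshold=thr)
    bot.pause(hold); f=F()-f0
    print(hit,np.round(telemetry.current_tcp_pos(),4),f.round(2),round(telemetry.current_clock(),2),flush=True)
    return hit,f
E
python3 - <<'E'
from h import *
bot.move_straight([*Y,.023],O,velocity=.006,threshold=4.); bot.pause(.1)
print(telemetry.current_tcp_pos(),F())
bot.move_straight([*Y,.034],O,velocity=.03)
print("free",F())
for d in (.095,.06,.036): probe(N+d*U,.022); bot.move_straight([*(N+d*U),.034],O,velocity=.04)
E
```

```text
[0.5142208  0.22711571 0.02816572] [0.40844576 0.37343522 3.0832933 ]
free [ 0.02228315 -0.10930558 -0.00449875]
True [0.5033 0.1732 0.0281] [-0.46 -0.07  5.04] 14.84
True [0.4963 0.139  0.0281] [-0.44  0.02  5.23] 16.95
True [0.4916 0.1154 0.0281] [-0.82 -0.17  5.56] 18.93
```

The steel edge is felt at a constant height (TCP 0.0281). Now the notch.

```bash
python3 - <<'E'
from h import *
hit,f=probe(N,.012,thr=3.)
z=telemetry.current_tcp_pos()[2]
if z<.022:
    h=bot.move_straight([*N,.0085],O,velocity=.01,threshold=25.); print("press",h,telemetry.current_tcp_pos(),telemetry.current_force())
    bot.pause(.15); print(telemetry.current_tcp_pos(),F(),telemetry.current_clock())
E
```

```text
True [0.4844 0.0801 0.0176] [ 1.28 -0.1   2.67] 21.7
press False [0.48444981 0.08008301 0.00994073] [-1.62836384  0.10362141 17.34112499]
[0.48448471 0.08008015 0.00995252] [-1.64682954  0.13070676 17.29699224] 23.025
```

The key was met 10.5 mm below the edge. It bottomed at 18.1 mm with 17 N, which is fully down. I'll retreat straight up and check.

```bash
python3 - <<'E'
from h import *
from station import viewer
import cv2
bot.move_straight([*N,.12],O,velocity=.06); bot.move_straight([*(N-np.array([.02,.12])),.2],O)
bot.pause(.3); print(telemetry.current_tcp_pos(),F(),telemetry.current_clock())
for n,(a,b,c,d) in dict(side=(170,300,200,340),top=(110,290,80,340)).items():
    p=viewer.get_image(n); cv2.imwrite(f"pics/i_{n}.png",cv2.resize(p["color"][a:b,c:d,::-1],None,fx=3,fy=3,interpolation=cv2.INTER_CUBIC)) 
w=viewer.get_image("wrist"); cv2.imwrite("pics/i_w.png",w["color"][:,:,::-1])
E
```

```text
[ 0.46424354 -0.03940684  0.19966532] [-0.18177159  0.22038558  0.17615033] 26.5833
```

View pics/i_side.png

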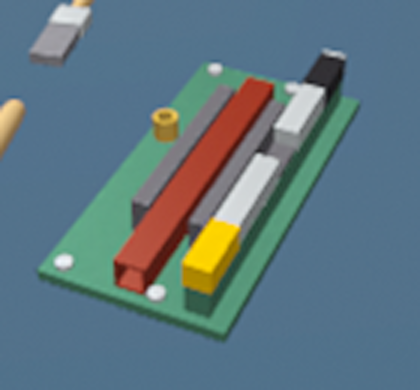

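View pics/i_w.png

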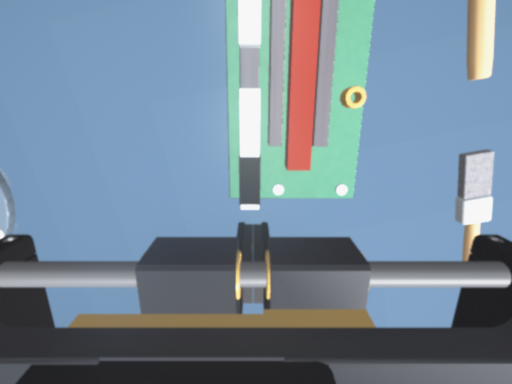

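The near jaw now stands off the tube: in the wrist view a green gap shows between cols ~282 and 290. The tube, spacer and other loose things look unmoved, and the gripper is clear. Handing in.

```bash
python3 - <<'E'
from station import order,telemetry
order.finish_job(); print(telemetry.current_clock())
E
```

```text
the job is handed in; nothing more can be done
the job is handed in; nothing more can be done
```

The key is pressed fully down, the clamp jaw has opened, and the job is handed in; the last clock reading, just before that, was 26.6 s of the 58 s. No verdict is reported.

- **Locating:** I found the fixture in the top and side views and refined it with the wrist camera. The yellow and black blocks measured 281 mm apart (280 expected), the notch 43 mm long (44 expected), and the views agreed to about 1 mm.
- **Touches:** With the gripper shut, I touched the yellow block at about 3 N. I then probed the steel edge at three places, each at the same height and about 5 N.
- **Key:** In the notch the finger met the key 10.5 mm below the edge. I pressed it until it stopped 18.1 mm below the edge at 17 N, then lifted straight up and clear.
- **Last checks:** The force was back to about zero. The pictures show a gap between the near jaw and the tube, and the tube, spacer and the other loose things in view look unmoved. I did not measure their positions afterwards.

**Disagreement:** The real fingertip contact came with the reported tool point 38 mm lower than the stated geometry implies (0.028 m against the block top at 0.066 m). My first planned touch therefore met nothing, so I worked from felt heights from then on.

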